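# Stop the drinks chiller, set its locked dial, reset the stop

### The arm

A 6-joint arm with a two-finger parallel gripper is mounted at the origin on the work surface. World frame = base frame: x ahead of the robot, y to its left, z up, the work surface at z = 0. Lengths are in m, angles in degrees, forces in N, time in s.
With the tool pointing down it reaches from about 0.4 to 0.825 m from the base axis. Payload 7 kg.
Tool frame: the origin (TCP) lies midway between the tips of the shut fingers; the grasp point (between the pads) lies 19 mm behind it; y points along the fingers, z is the direction in which the jaws open and shut, and the axes are right-handed (so a half turn about y gives the same grasp; the last joint's range is limited). The gripper opens to 88 mm and grips with 3 to 60 N. Pads are 19 mm wide; open, the fingers measure 130 mm over their backs; the gripper's body (78 mm by 193 mm) begins 47 mm behind the grasp point.
Start: joints at [-57.519, 20.546, 0.682, 0, -70.136, -16.507], TCP at [0.186, -0.649, 0.227] pointing down, gripper open.
Joint ranges: [-176.03, 176.03], [-82.01, 121.73], [-58.28, 71.71], [-173.87, 95.51], [-174.79, -0.11], [-173.66, 173.66]. Speed limits (degrees/s): [136.94, 136.94, 172.46, 180, 180, 180].

### API

Orientations are given as [roll, pitch, yaw] about the fixed x, y, z axes, in that order (R = Rz(yaw) Ry(pitch) Rx(roll)).
In Python, from plant import ctrl gives the robot as it stands.
- The arm moves only by the tool step_arm, never from a script. Its argument "rows" is a list that holds one entry, the list of rows, each a list of 7 numbers: the gripper command: -1 is shut, 1 is fully open, values between are in proportion, then the shift along the world's x, y, z in cm, then the turn, a rotation vector about the world's x, y, z in degrees. In form: [[[fingers, tx, ty, tz, rx, ry, rz], ...]]. A call has 1 to 12 rows; each row shifts and turns the commanded pose from where the row before left it; what a row does not reach is not made up. A row lasts 1/8 s, in which the tool goes at most 62.5 mm and 10.7 degrees, less where a joint would pass 70% of its speed; a pose out of reach is approached as far as the arm can. A call is refused whole if a number of a shift passes 6.25 or a number of a turn 10.7, either way. A call with a gripper value outside its range is refused whole. The fingers move at their own pace and stop on an object; the grip force is fixed at half the most. Time passes only in rows, so rows that do not move let the fingers close. It gives the time, the measured TCP pose, the force and the opening at its end, in the units of the state.
- ctrl.get_obs(): the state, without advancing time (a new reading comes with each control period).
- ctrl.snapshot(name): name is "scene" or "top" or "wrist"; returns the picture (480x640x3 uint8, blue, green, red); there is no depth.
- ctrl.camera_params(name): a dict with "vertical_fov" (degrees; the focal length in pixels is half the picture's height over the tangent of half this angle, whatever the lens; pixels are square), "cx", "cy" (the principal point, pixels), "rvec" (rotation vector, rad) and "tvec" (3), from world to camera coordinates, as OpenCV has them. Camera axes: x right, y down, z forward; pixel columns grow to the right and rows downward; lengths in m; the calibration is good to about 2 mm. A picture is of the moment at which its call begins: read the wrist's pose just before it. camera_params takes no time and is no camera call; for the wrist camera it gives the pose at the moment of the call.
- ctrl.close_job(): hands the job in, once; it reports no verdict.
The state is a dict: "clock": time; "joint_pos": joint angles; "qvel": joint speeds; "tau": joint torques, N m; "tool_pos": TCP position; "orientation": TCP orientation; "force": force on the tool from outside, world axes, zero at the start; "moment": the same for the moment, N m; "opening": finger opening in m.
Only numpy, scipy, OpenCV 4.12 (cv2) and the standard library are available. Lean on these libraries where they do the work, as an engineer would, in place of code of your own. Each camera call takes 0.05 s, during which the arm holds its last target. There are 200 camera calls.

### The job

The beer-garden chiller must be stopped while its temperature is changed: press the red mushroom button straight down until it latches and let go of it. Then pull the black dial up to unlock it, turn it clockwise until its white pointer meets the blue mark, push it fully home again and let go, and only then twist the red button clockwise so that it pops back up. Leave the bottle, the mug and the opener where they stand.

Things in the scene. Friction and masses are not known exactly. Their poses are not given: they have to be found in the camera images.
- stop_box: Fixed yellow box, 120 x 120 x 70 mm high, carrying the red mushroom button in the middle of its top, on a 24 mm stem that rises from a grey disc (74 mm above the table). Origin: centre of the underside. Its yaw varies.
- stop_head: Red mushroom head: round, 52 mm across, straight sides to grip from 3 to 22 mm above its underside, top 28.5 mm above it. Origin: centre of the underside, 104 mm above the table when up, 94 mm when latched; z up. Turns clockwise seen from above by at most 1.2 rad, against a weak spring that turns it back when let go.
- stop_top (a point): Centre of the top of the mushroom head (132.5 mm above the table when up).
- stop (a joint): Depth of the button in m: 0 up; latches at 0.010 once pressed to 0.0105 or more; end stop 0.014. Pressing takes 3 N at first, up to about 10 N at the click. To free it, grip the latched head, turn it clockwise 0.9 to 1.1 rad (it comes free at about 0.6) and let go: its spring lifts it to 0. It does not come up while gripped or turned less.
- dial_box: Fixed grey box, 140 x 140 x 70 mm high, with the black dial in the middle of its top. Origin: centre of the underside. Its yaw varies.
- dial: Black dial: disc 68 mm across, 8 mm thick, with an upright grip bar along the dial's x, 64 mm long, 17 mm wide, 8 to 44 mm above the dial's underside; the white stripe on the bar's +x half is the pointer. Origin: centre of the disc's underside, 76 mm above the table when home; z up. At the start its x points along dial_box x. Pulled out it turns easily; home it is locked (0.07 rad play).
- dial_grip (a point): On the dial's axis, inside the grip bar, 31 mm above the dial's underside: a good height to grip the bar across.
- dial_lift (a joint): How far the dial is pulled up, in m: 0 home and locked, free to turn above 0.007, end stop at 0.014. Pulling takes about 4 N, pushing in about 2 N; it stays where it is left. Near the blue mark it goes home only if the pointer is within about 0.12 rad of the mark, otherwise it stops at 0.006.
- set_ring: Fixed white scale disc, 120 mm across, under the dial, with grey ticks and one blue mark at its rim on its +x axis. Origin on the dial's axis, 70 mm above the table. The dial is set when dial x points along set_ring x, which is 0.8 to 1.3 rad clockwise (seen from above) of the dial's start.
- blue_mark (a point): Centre of the blue mark (23 x 14 mm), 48 mm from the dial's axis.
- beer_bottle: Bystander: brown bottle, 62 mm across, 210 mm high, origin under its centre.
- mug: Bystander: white mug, 80 mm across, 100 mm high, handle at its +y; origin under its centre.
- opener: Bystander: bottle opener with wooden handle lying flat, 140 mm long along its x, 34 mm wide, 6 mm thick; origin under its middle.
There are look-alikes about, which are no part of the job. Several things look just like the stop_box: the one meant starts farthest to the robot's right.

How it is judged:
By the outcome, as a careful person would: the job done as asked, in the order asked, and still so for the second after the job is handed in, with the robot touching nothing.
It also fails if it takes over 56 s, if anything falls off the work surface, if the arm or the gripper's body presses on something with over 40 N, if the wrist force passes 120 N, or if a joint passes its speed limit or range.

## Working session

There is one attempt and no reset: what is moved stays moved. The work goes in short steps, Python scripts to look and compute and a tool call to move; the robot and the scene stay as the last step left them, time stands still between calls to the robot, and variables do not carry over. Pictures are saved under pics/ and viewed, about 8 in all and at most 12, crops included, and the job is handed in when it is done.

Besides the shell and the picture viewer there is one more tool, called as a command line: name --argument value ..., lists and objects as JSON in quotes. step_arm: Moves the arm, as the interface text tells. Its arguments: {"type":"object","properties":{"rows":{"type":"array"}},"required":["rows"]}

```bash
mkdir -p pics; python3 - <<'E'
from plant import ctrl
import cv2
o=ctrl.get_obs();print({k:o[k] for k in('clock','tool_pos','orientation','force','opening')})
for n in("scene","top"):
    cv2.imwrite(f"pics/{n}0.png",ctrl.snapshot(n));print(n,ctrl.camera_params(n))
E
```

```text
{'clock': 0.0, 'tool_pos': array([ 0.1855884 , -0.64847398,  0.22561795]), 'orientation': array([-8.99039442e+01,  1.06768298e-02,  1.59690655e+01]), 'force': array([-0.48590561, -0.09540421, -0.06479434]), 'opening': 0.0877771443772643}
scene {'vertical_fov': 45.185406615918644, 'cx': 310.98270640609076, 'cy': 237.3576132670852, 'rvec': array([ 1.9604719 ,  1.47930231, -0.62026196]), 'tvec': array([-0.13035105, -0.26688558,  1.79957985])}
top {'vertical_fov': 42.52462201407076, 'cx': 314.7801045002485, 'cy': 239.58857221427647, 'rvec': array([ 2.12723165, -2.10163795,  0.1807831 ]), 'tvec': array([0.00317501, 0.53324631, 1.63534753])}
```

View pics/top0.png

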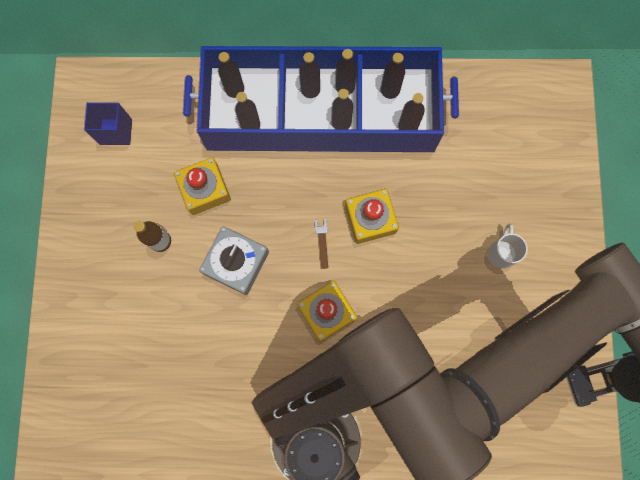

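View pics/scene0.png

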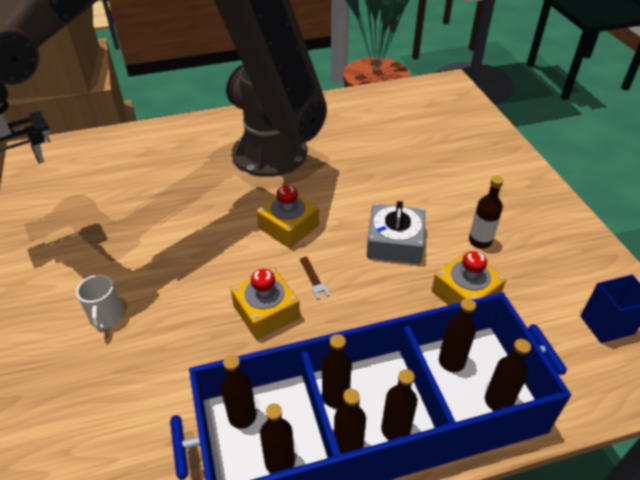

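Image top shows three stop-box candidates, with heads at px (197,178), (374,209) and (327,310). The robot's right is the image's right, so I choose (374,209). The dial is at (232,258) with its blue mark at about (250,255). I'll check both in one close crop.

```bash
cat > h.py <<'E'
import numpy as np, cv2
from plant import ctrl
def cam(n):
    p=ctrl.camera_params(n); f=240/np.tan(np.radians(p['vertical_fov']/2))
    return np.array([[f,0,p['cx']],[0,f,p['cy']],[0,0,1]]),cv2.Rodrigues(p['rvec'])[0],p['tvec']
def px2w(c,uv,z):
    K,R,t=c; d=R.T@np.linalg.inv(K)@np.array([*uv,1.]); o=-R.T@t
    return (o+d*(z-o[2])/d[2]).round(4)
E
python3 - <<'E'
from h import *
c=cam("top"); im=cv2.imread("pics/top0.png")
a=im[180:250,330:420]; b=im[220:300,190:280]
f=lambda x:cv2.resize(x,(400,400*x.shape[0]//90),interpolation=cv2.INTER_CUBIC)
A,B=f(a),f(b); A=np.vstack([A,np.zeros((len(B)-len(A),400,3),np.uint8)])
cv2.imwrite("pics/crop.png",np.hstack([A,B]))
for uv,z in(((374,209),.1325),((197,178),.1325),((327,310),.1325),((232,258),.084),((250,255),.07)):print(uv,px2w(c,uv,z))
E
```

```text
(374, 209) [ 0.6007 -0.1459  0.1325]
(197, 178) [0.6808 0.3233 0.1325]
(327, 310) [ 0.3357 -0.0255  0.1325]
(232, 258) [0.4744 0.2292 0.084 ]
(250, 255) [0.4854 0.1831 0.07  ]
```

View pics/crop.png

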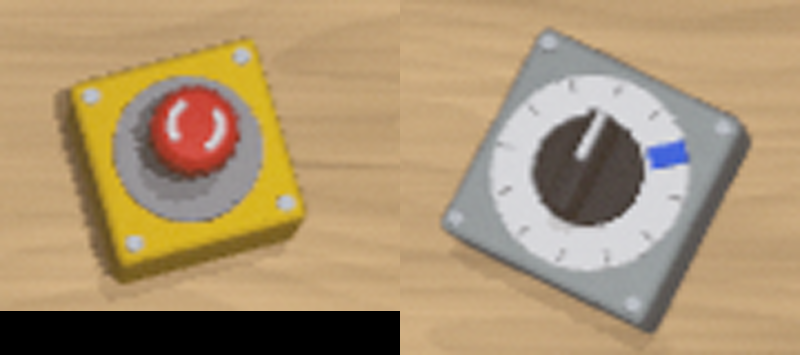

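```bash
python3 - <<'E'
from h import *
c=cam("top"); s=4.4444
D=lambda u,v,z:px2w(c,(190+(u-400+.5)/s-.5,220+(v+.5)/s-.5),z)
B=lambda u,v,z:px2w(c,(330+(u+.5)/s-.5,180+(v+.5)/s-.5),z)
ring=D(589,172,.072);blue=D(668,154.5,.072);print('ring',ring,'blue',blue,np.linalg.norm(blue-ring))
S=[D(*q,.07) for q in((548,42),(724,128),(632,303),(455,218))];C=sum(S)/4;print('screwcentre',C)
print('dialdisc',D(589,170,.084),'ptr',D(601,110,.12),D(581,156,.12))
an=lambda d:np.degrees(np.arctan2(d[1],d[0]))
print('box edges',an(S[0]-S[3]),an(S[1]-S[2]),an(S[0]-S[1]),an(S[3]-S[2]))
print('ptr yaw',an(D(601,110,.12)-D(581,156,.12)),'blue yaw',an(blue-ring),an(blue-C))
T=[B(*q,.07) for q in((91,96),(242,56),(286,203),(135,243))];print('stop screws',sum(T)/4,an(T[0]-T[3]))
print('head',B(193,130,.1325),B(193,130,.126),'disc',B(187,149,.074))
E
```

```text
ring [0.4755 0.2307 0.072 ] blue [0.4867 0.1832 0.072 ] 0.0488025614081884
screwcentre [0.47575  0.230575 0.07    ]
dialdisc [0.4748 0.2289 0.084 ] ptr [0.505  0.2176 0.12  ] [0.4774 0.2283 0.12  ]
box edges -25.44091690833784 -25.984370591185275 64.47157616923802 65.27154437678949
ptr yaw -21.19037352342479 blue yaw -76.73259012808087 -76.98551107447753
stop screws [ 0.604225 -0.145375  0.07    ] 16.389540334034784
head [ 0.601  -0.1434  0.1325] [ 0.6026 -0.1439  0.126 ] disc [ 0.6033 -0.1442  0.074 ]
```

Stop box axis is at about (0.603, -0.1445) and the dial axis at (0.4755, 0.230). The dial yaw is about -25.5° and the blue mark is at about -77°, so the turn is about -51.5°. First I move above the stop button with the fingers shut.

step_arm --rows '[[[-1,3.8,4.58,0,0,0,10],[-1,3.8,4.58,0,0,0,10],[-1,3.8,4.58,0,0,0,10],[-1,3.8,4.58,0,0,0,10],[-1,3.8,4.58,0,0,0,10],[-1,3.8,4.58,-0.5,0,0,10],[-1,3.8,4.58,-1,0,0,10],[-1,3.8,4.58,-1,0,0,10],[-1,3.8,4.58,-1,0,0,10],[-1,3.8,4.58,-1,0,0,10],[-1,3.8,4.58,-1,0,0,10],[-1,0,0,0,0,0,0]]]'

```text
clock: 1.6
tool_pos: [0.6052, -0.1419, 0.1696]
orientation: [-89.9, -0.1, 126.3]
force: [-0.6, -0.3, 0.3]
opening: 0.0004
```

```bash
python3 - <<'E'
from h import *
o=ctrl.get_obs();print({k:o[k] for k in('clock','tool_pos','orientation','force','opening','joint_pos')})
cv2.imwrite("pics/w1.png",ctrl.snapshot("wrist"))
c=cam("wrist");print(c[2],-c[1].T@c[2]); K,R,t=c
for p in((.603,-.1445,.1325),(o['tool_pos'])):
    q=K@(R@np.array(p)+t);print(q[:2]/q[2])
E
```

```text
{'clock': 1.6, 'tool_pos': array([ 0.60518357, -0.14190861,  0.16963773]), 'orientation': array([-8.98979597e+01, -8.47902648e-02,  1.26323335e+02]), 'force': array([-0.6181155 , -0.28321098,  0.26556289]), 'opening': 0.00042702262283788087, 'joint_pos': array([ 4.76359075e+00,  1.79982849e+01, -1.07847144e+01, -2.14718700e-02,
       -6.13483285e+01,  3.15701365e+01])}
[0.40323344 0.43279562 0.47095015] [ 0.64985707 -0.20455064  0.32794531]
[324.85152966 275.48472096]
[318.02203993 309.47672486]
```

View pics/w1.png

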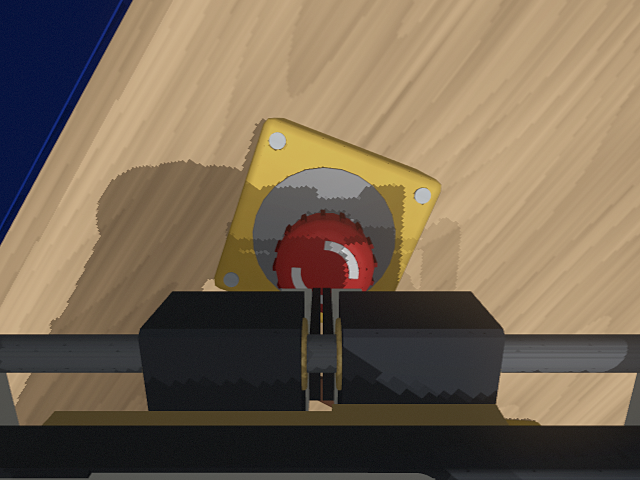

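The wrist view shows the red head centred at column ~325 and the screws at (277,141), (422,196) and (231,280). I'll use the diagonal midpoint as the box centre.

```bash
python3 - <<'E'
from h import *
c=cam("wrist");a=px2w(c,(422,196),.07);b=px2w(c,(231,280),.07);print((a+b)/2, np.linalg.norm(a-b), px2w(c,(325,238.5),.074))
E
```

```text
[ 0.60355 -0.1452   0.07   ] 0.13641807065048236 [ 0.6039 -0.147   0.074 ]
```

step_arm --rows '[[[-1,-0.17,-0.31,-1.6,0,0,0],[-1,0,0,-1.6,0,0,0],[-1,0,0,-0.5,0,0,0],[-1,0,0,-0.5,0,0,0],[-1,0,0,-0.3,0,0,0],[-1,0,0,-0.3,0,0,0],[-1,0,0,0,0,0,0]]]'

```text
clock: 2.52
tool_pos: [0.6013, -0.149, 0.1242]
orientation: [-89.9, 0.0, 125.9]
force: [-3.6, -1.5, 5.6]
opening: 0.0004
```

step_arm --rows '[[[-1,0,0,-0.2,0,0,0],[-1,0,0,-0.2,0,0,0],[-1,0,0,0,0,0,0],[-1,0,0,0,0,0,0]]]'

```text
clock: 3.02
tool_pos: [0.6014, -0.149, 0.1207]
orientation: [-90.0, 0.0, 126.0]
force: [-4.0, -0.6, 7.9]
opening: 0.0004
```

step_arm --rows '[[[-1,0,0,-0.1,0,0,0],[-1,0,0,0,0,0,0]]]'

```text
clock: 3.28
tool_pos: [0.6014, -0.149, 0.1197]
orientation: [-90.0, 0.0, 126.0]
force: [-5.2, -0.6, 7.9]
opening: 0.0004
```

step_arm --rows '[[[-1,0,0,1.5,0,0,0],[-1,0,0,4,0,0,0],[0.3,-1.8,5.4,0.5,0,0,9.5],[0.3,-1.8,5.4,0,0,0,9.5],[0.3,-1.8,5.4,0,0,0,9.5],[0.3,-1.8,5.4,0,0,0,0],[0.3,-1.8,5.4,0,0,0,0],[0.3,-1.8,5.4,-1,0,0,0],[0.3,-1.8,5.4,-1,0,0,0],[0.3,0,0,-0.8,0,0,0],[0.3,0,0,0,0,0,0],[0.3,0,0,0,0,0,0]]]'

```text
clock: 4.78
tool_pos: [0.4766, 0.229, 0.1511]
orientation: [-90.0, 0.0, 154.4]
force: [-0.3, -0.3, -0.3]
opening: 0.0569
```

```bash
python3 - <<'E'
from h import *
o=ctrl.get_obs();print({k:o[k] for k in('clock','tool_pos','orientation','force','opening','joint_pos')})
w=ctrl.snapshot("wrist");t=ctrl.snapshot("top");s=ctrl.snapshot("scene");cv2.imwrite("pics/w2full.png",w)
f=lambda x:cv2.resize(x,(240,180),interpolation=cv2.INTER_CUBIC)
s0=cv2.imread("pics/scene0.png")
col=np.vstack([f(t[170:245,325:425]),f(s0[255:330,220:320]),f(s[255:330,220:320])])
cv2.imwrite("pics/w2.png",np.hstack([w[:540],np.zeros((480,0,3),np.uint8),col[:480] ,][:3])[:, 100:])
cv2.imwrite("pics/w2.png",np.hstack([cv2.copyMakeBorder(w,0,60,0,0,0)[:, 60:600],col]))
c=cam("wrist");K,R,tt=c;q=K@(R@np.array((.4755,.2305,.12))+tt);print(q[:2]/q[2])
E
```

```text
{'clock': 4.775, 'tool_pos': array([0.47656479, 0.22902822, 0.151121  ]), 'orientation': array([-9.00298370e+01,  1.80136282e-02,  1.54403948e+02]), 'force': array([-0.34431125, -0.34972402, -0.31090345]), 'opening': 0.0568676177398929, 'joint_pos': array([ 4.69434446e+01,  1.04838477e+01, -2.38119619e+01,  9.96734618e-03,
       -5.56703236e+01,  1.74548899e+01])}
[320.05737339 284.41233773]
```

View pics/w2.png

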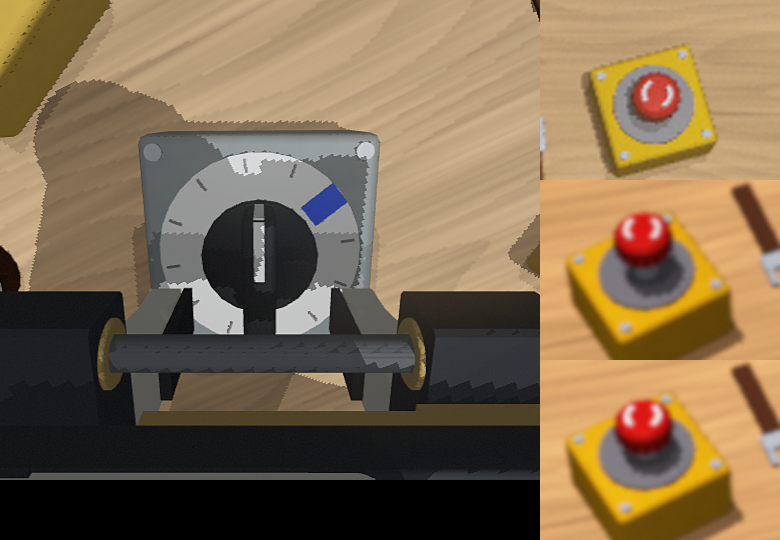

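The picture shows the button is lower than before (head top ~3.3 px down in the scene view, about 10 mm), so it latched. The bar is aligned with the jaws at column ~319, and the blue mark is at (385,204) in the full image.

```bash
python3 - <<'E'
from h import *
c=cam("wrist");an=lambda d:np.degrees(np.arctan2(d[1],d[0]))
S=[px2w(c,(212,152),.07),px2w(c,(425.5,150),.07)];d=S[0]-S[1];e=np.array([d[1],-d[0],0]);e/=np.linalg.norm(e)
print('box y dir',an(d)-90,np.linalg.norm(d))
ctr=(S[0]+S[1])/2-e*np.linalg.norm(d)/2;print('centre',ctr)
b=px2w(c,(384.5,204.5),.072);print('blue',b,np.linalg.norm((b-ctr)[:2]),an(b-ctr),an(b-np.array([.4755,.2305,0])))
print('bar',px2w(c,(319,245),.12))
# grasp line offset
E
```

```text
box y dir -25.039784319675988 0.12096941762280249
centre [0.4758 0.2306 0.07  ]
blue [0.4866 0.1836 0.072 ] 0.04822488983916913 -77.05881413401217 -76.68460148010399
bar [0.494  0.2222 0.12  ]
```

step_arm --rows '[[[0.3,-0.09,0.16,-2,0,0,0],[0.3,0,0,-2,0,0,0],[0.3,0,0,-1.5,0,0,0],[0.3,0,0,-0.6,0,0,0],[0.3,0,0,0,0,0,0],[-1,0,0,0,0,0,0],[-1,0,0,0,0,0,0],[-1,0,0,0,0,0,0],[-1,0,0,0,0,0,0],[-1,0,0,0,0,0,0]]]'

```text
clock: 6.18
tool_pos: [0.475, 0.2312, 0.0897]
orientation: [-90.0, -0.0, 154.5]
force: [-0.9, -0.2, 0.4]
opening: 0.0169
```

Gripped (opening 16.9 mm). Now I pull up.

step_arm --rows '[[[-1,0,0,0.4,0,0,0],[-1,0,0,0.4,0,0,0],[-1,0,0,0.4,0,0,0],[-1,0,0,0,0,0,0],[-1,0,0,0,0,0,0]]]'

```text
clock: 6.8
tool_pos: [0.475, 0.2312, 0.1018]
orientation: [-90.0, 0.0, 154.5]
force: [-1.2, -1.3, 2.1]
opening: 0.0169
```

step_arm --rows '[[[-1,0,0,0,0,0,-8.6],[-1,0,0,0,0,0,-8.6],[-1,0,0,0,0,0,-8.6],[-1,0,0,0,0,0,-8.6],[-1,0,0,0,0,0,-8.6],[-1,0,0,0,0,0,-8.6],[-1,0,0,0,0,0,0],[-1,0,0,0,0,0,0]]]'

```text
clock: 7.8
tool_pos: [0.4758, 0.2318, 0.1018]
orientation: [-90.1, -0.0, 103.1]
force: [3.5, 1.1, -1.4]
opening: 0.0169
```

```bash
python3 - <<'E'
from h import *
o=ctrl.get_obs();print({k:o[k] for k in('clock','tool_pos','orientation','force','moment','opening')})
w=ctrl.snapshot("wrist");cv2.imwrite("pics/w3.png",w[60:,100:540])
E
```

```text
{'clock': 7.8, 'tool_pos': array([0.47578312, 0.23183007, 0.10180743]), 'orientation': array([-9.00766510e+01, -2.95407312e-02,  1.03069911e+02]), 'force': array([ 3.53508875,  1.06886589, -1.37423399]), 'moment': array([-0.13778732, -1.25832245, -0.0477315 ]), 'opening': 0.016871036939936666}
```

View pics/w3.png

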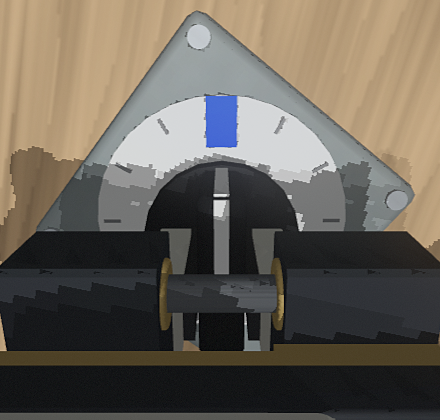

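The pointer (column 222) lines up with the blue mark (column 221.5). Now I push it home.

step_arm --rows '[[[-1,0,0,-0.4,0,0,0],[-1,0,0,-0.4,0,0,0],[-1,0,0,-0.4,0,0,0],[-1,0,0,-0.2,0,0,0],[-1,0,0,0,0,0,0],[-1,0,0,0,0,0,0]]]'

```text
clock: 8.6
tool_pos: [0.4758, 0.2319, 0.0894]
orientation: [-90.1, -0.0, 102.9]
force: [-1.4, -1.7, 19.3]
opening: 0.0169
```

step_arm --rows '[[[0.3,0,0,0,0,0,0],[0.3,0,0,0,0,0,0],[0.3,0,0,0,0,0,0],[0.3,0,0,0,0,0,0],[0.3,0,0,2,0,0,0],[0.3,0,0,4,0,0,0],[0.3,0,0,0,0,0,0],[0.3,0,0,0,0,0,0]]]'

```text
clock: 9.6
tool_pos: [0.4748, 0.2312, 0.1472]
orientation: [-90.0, -0.0, 102.9]
force: [0.1, 0.9, -0.6]
opening: 0.0571
```

```bash
python3 - <<'E'
from h import *
o=ctrl.get_obs();print({k:o[k] for k in('clock','tool_pos','orientation','force','opening')})
w=ctrl.snapshot("wrist");cv2.imwrite("pics/w4.png",w[60:,100:540])
c=cam("wrist");K,R,tt=c
for l in(0,.006,.012):
  for r in(-.034,.034):   # disc rim ends across view at top of disc, far edge
    p=np.array([.4757,.2306,.084+l])+r*np.array([np.sin(np.radians(77)),np.cos(np.radians(77)),0]);q=K@(R@p+tt);print('side',l,q[:2]/q[2]-[100,60])
  p=np.array([.4757,.2306,.120+l])+.032*np.array([np.cos(np.radians(-77)),np.sin(np.radians(-77)),0]);q=K@(R@p+tt);print('bar end',l,q[:2]/q[2]-[100,60])
E
```

```text
{'clock': 9.6, 'tool_pos': array([0.47477299, 0.23121951, 0.14719876]), 'orientation': array([-8.99753919e+01, -1.14049754e-02,  1.02857693e+02]), 'force': array([ 0.12571437,  0.89684238, -0.57754866]), 'opening': 0.0570711197440061}
side 0 [280.03490809 198.4861417 ]
side 0 [159.42080528 198.81912555]
bar end 0 [219.42112108 157.89708941]
side 0.006 [281.54932051 202.00747841]
side 0.006 [157.87824887 202.35032889]
bar end 0.006 [219.39447721 160.98164246]
side 0.012 [283.14247834 205.71191522]
side 0.012 [156.25545034 206.06522163]
bar end 0.012 [219.36610842 164.26588899]
```

View pics/w4.png

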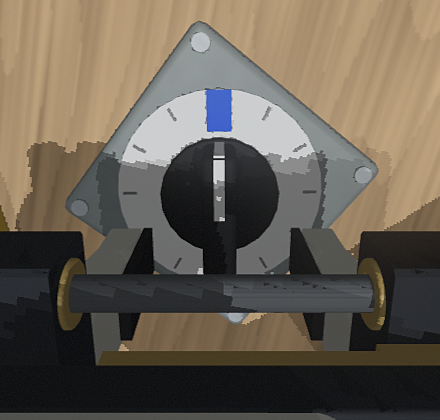

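The dial is home: disc width is 118 px against 120.6 px predicted for home, and ≥123.7 if it were raised. The pointer is on the mark, both at column ~219. Next is the red button.

step_arm --rows '[[[1,0,0,3,0,0,0],[1,1.84,-5.37,0,0,0,0],[1,1.84,-5.37,0,0,0,0],[1,1.84,-5.37,0,0,0,0],[1,1.84,-5.37,0,0,0,0],[1,1.84,-5.37,0,0,0,0],[1,1.84,-5.37,0,0,0,0],[1,1.84,-5.37,0,0,0,0],[1,0,0,-1.5,0,0,0],[1,0,0,0,0,0,0],[1,0,0,0,0,0,0]]]'

```text
clock: 11.02
tool_pos: [0.6036, -0.1436, 0.1623]
orientation: [-89.9, -0.0, 102.9]
force: [-0.0, 0.3, -0.6]
opening: 0.0879
```

```bash
python3 - <<'E'
from h import *
o=ctrl.get_obs();print({k:o[k] for k in('clock','tool_pos','orientation','force','opening','joint_pos')})
w=ctrl.snapshot("wrist");cv2.imwrite("pics/w5.png",w[60:,100:540])
c=cam("wrist");K,R,tt=c
for z in(.1125,.1225):
    q=K@(R@np.array((.6036,-.145,z))+tt);print(q[:2]/q[2]-[100,60])
E
```

```text
{'clock': 11.025, 'tool_pos': array([ 0.60360806, -0.14361881,  0.16229408]), 'orientation': array([-8.99468631e+01, -5.01870290e-03,  1.02946496e+02]), 'force': array([-0.03298642,  0.27222351, -0.55693295]), 'opening': 0.08789274561727776, 'joint_pos': array([ 4.62457108e+00,  1.81977319e+01, -1.15435635e+01,  3.13662867e-03,
       -6.03120083e+01,  8.32037219e+00])}
[222.94289123 204.70407659]
[223.0397977  211.30776375]
```

View pics/w5.png

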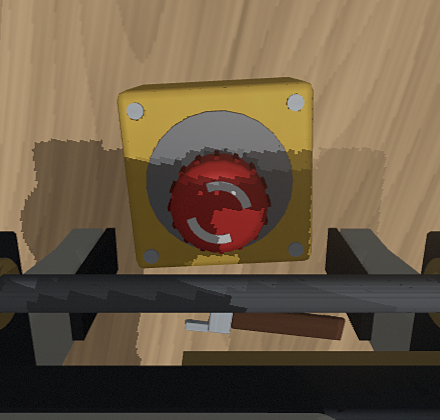

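The wrist view shows the latched head centred at about (220,203) in the crop. Screws are at (135,111), (295,102), (151,257) and (295,249).

```bash
python3 - <<'E'
from h import *
c=cam("wrist");S=[px2w(c,(u+100,v+60),.07) for u,v in((135,111),(295,102),(151,257),(295,249))]
print(sum(S)/4,(S[0]+S[3])/2,(S[1]+S[2])/2,px2w(c,(320,264),.1225))
E
```

```text
[ 0.6056   -0.143525  0.07    ] [ 0.60565 -0.14365  0.07   ] [ 0.60555 -0.1434   0.07   ] [ 0.606  -0.1485  0.1225]
```

step_arm --rows '[[[1,0.1,-0.06,-2.4,0,0,0],[1,0,0,-2.5,0,0,0],[1,0,0,-1.5,0,0,0],[1,0,0,-1,0,0,0],[1,0,0,0,0,0,0],[-1,0,0,0,0,0,0],[-1,0,0,0,0,0,0],[-1,0,0,0,0,0,0],[-1,0,0,0,0,0,0],[-1,0,0,0,0,0,0]]]'

```text
clock: 12.32
tool_pos: [0.6053, -0.1451, 0.0888]
orientation: [-90.0, 0.0, 102.9]
force: [0.4, 0.5, 0.0]
opening: 0.0515
```

step_arm --rows '[[[-1,0,0,0,0,0,-9.6],[-1,0,0,0,0,0,-9.6],[-1,0,0,0,0,0,-9.6],[-1,0,0,0,0,0,-9.6],[-1,0,0,0,0,0,-9.6],[-1,0,0,0,0,0,-9.6],[-1,0,0,0,0,0,0],[-1,0,0,0,0,0,0]]]'

```text
clock: 13.32
tool_pos: [0.6048, -0.145, 0.0893]
orientation: [-90.0, -0.0, 45.3]
force: [-2.3, 1.4, 6.9]
opening: 0.0514
```

Turned 57.6°, and there's an upward spring force of about 7 N. Now I let go.

step_arm --rows '[[[1,0,0,0,0,0,0],[1,0,0,0,0,0,0],[1,0,0,0,0,0,0],[1,0,0,0,0,0,0],[1,0,0,3,0,0,0],[1,0,0,5,0,0,0],[1,0,0,5,0,0,0],[1,0,-5,3,0,0,0],[1,0,-5,0,0,0,0],[1,0,-5,0,0,0,0],[1,0,0,0,0,0,0],[1,0,0,0,0,0,0]]]'

```text
clock: 14.82
tool_pos: [0.6047, -0.2953, 0.2481]
orientation: [-90.0, 0.0, 45.2]
force: [-0.1, 0.2, 1.3]
opening: 0.0876
```

```bash
python3 - <<'E'
from h import *
o=ctrl.get_obs();print({k:o[k] for k in('clock','tool_pos','orientation','force','opening')})
s=ctrl.snapshot("scene");t=ctrl.snapshot("top");cv2.imwrite("pics/s_end.png",s);cv2.imwrite("pics/t_end.png",t)
s0=cv2.imread("pics/scene0.png");t0=cv2.imread("pics/top0.png")
f=lambda x:cv2.resize(x,(400,290),interpolation=cv2.INTER_CUBIC)
A=np.hstack([f(s0[250:345,200:331]),f(s[250:345,200:331])]);B=np.hstack([f(s[150:290,350:543]),f(t[190:300,120:272])])
cv2.imwrite("pics/end.png",np.vstack([A,B]))
E
```

```text
{'clock': 14.825, 'tool_pos': array([ 0.60467761, -0.29529085,  0.24812722]), 'orientation': array([-8.99630684e+01,  1.30823471e-02,  4.52206817e+01]), 'force': array([-0.14968056,  0.20990824,  1.32972468]), 'opening': 0.0876314142548271}
```

View pics/end.png

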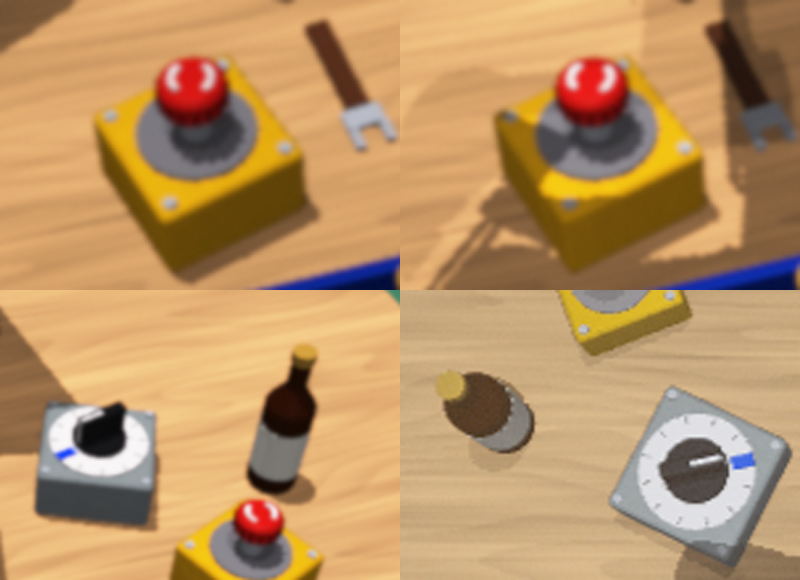

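The head is back at its starting height (top at row ~57 in both the before and after views). The dial pointer points at the blue mark, and the bottle and opener haven't moved. Handing in.

```bash
python3 -c "
from plant import ctrl
print(ctrl.close_job())"
```

```text
the job is handed in; nothing more can be done
None
```

The job is done and handed in at about 15 s on the robot's clock, in the order asked. I used the stop box farthest to the robot's right:
1. **Stop:** I pressed the red button until it latched and let go. The scene image then showed the head about 10 mm lower.
2. **Dial:** I pulled the dial up 12 mm and turned it 51.6° clockwise. I pushed it home, where it pushed back with 19 N at its starting height, and let go.
3. **Release:** I gripped the red head, turned it 57.6° clockwise and let go.

**Last checks:** the red head is back at its starting height and the pointer is on the blue mark. The wrist image taken after letting go of the dial showed it fully home. The gripper is open and clear, about 15 cm to the side. The bottle and opener are where they stood. I did not look at the mug again at the end; the arm only passed well above it.

**Disagreements:** my measurements of the stop box centre differed by about 2 mm, and the press landed 3–4 mm off centre. Neither caused a problem.

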